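# Take the teal parts tote off its safety hook

## Robot

A 7-joint arm with a two-finger parallel gripper is mounted at the origin on the work surface. World frame = base frame: x ahead of the robot, y to its left, z up, the work surface at z = 0. Lengths are in m, angles in degrees, forces in N, time in s.
With the tool pointing down it reaches from about 0.4 to 0.75 m from the base axis. Payload 19.5 kg.
Tool frame: the origin (TCP) lies midway between the tips of the shut fingers; the grasp point (between the pads) lies 19 mm behind it; z points along the fingers, y is the direction in which the jaws open and shut (so a half turn about z gives the same grasp; the last joint's range is limited). The gripper opens to 85 mm and grips with 20 to 120 N. Pads are 22 mm wide; open, the fingers measure 114 mm over their backs; the gripper's body (76 mm by 85 mm) begins 54 mm behind the grasp point. The pads swing forward as they close: fully open they stand 13 mm farther back than shut.
Start: joints at [-67.821, 40.479, -1.581, 85.061, 1.261, 54.483, -4.326], TCP at [0.239, 0.523, 0.231] pointing down, gripper open.
Joint ranges: [-155.06, 155.06], [-18.47, 123.98], [-90, 86.84], [0, 140.48], [-83.41, 263.41], [0, 116], [-161.91, 161.91]. Speed limits (degrees/s): [108.29, 108.29, 147.25, 147.25, 172.46, 172.46, 172.46].

## Interface

Orientations are given as [roll, pitch, yaw] about the fixed x, y, z axes, in that order (R = Rz(yaw) Ry(pitch) Rx(roll)).
In Python, from station import sensors, get_image, calibration, arm gives the robot as it stands.
- The arm moves only by the shell command python3 -m inch 'ROWS'. ROWS is JSON, a list that holds one entry, the list of rows, each a list of 7 numbers: the shift along the world's x, y, z in m, then the turn, a rotation vector about the world's x, y, z in degrees, then the opening, from -1 (shut) to 1 (fully open). A call has exactly 10 rows; each row is the pose to reach, as a shift and turn from the pose measured when the call began; what a row does not reach only later rows make up. A row lasts 1/12 s, in which the tool goes at most 41.7 mm and 7.16 degrees, less where a joint would pass 70% of its speed; a pose out of reach is approached as far as the arm can. A call with a gripper value outside its range is refused whole. The fingers move at their own pace and stop on an object; the grip force is fixed at half the most. Time passes only in rows, so rows that repeat a pose let the fingers close, or fill a call up. It gives the time, the measured TCP pose, the force and the opening at its end, in the units of the state.
- sensors.get_state(): the state, without advancing time (a new reading comes with each control period).
- get_image(name): name is "scene" or "top" or "wrist"; returns (picture, depth): 480x640x3 uint8, red, green, blue; 480x640 float32, m along the optical axis (not along the pixel's ray), 0 where there is no reading.
- calibration(name): a dict with "fx", "fy", "cx", "cy" (pixels), "distortion" ([k1, k2, p1, p2, k3] as OpenCV has them; the pictures are not rectified), "extrinsics" (4x4, takes a point from world to camera coordinates); the wrist camera has in their place "T_tool_cam" (4x4, takes a point from camera to tool coordinates, whose origin is the TCP and whose axes are the flange's). Camera axes: x right, y down, z forward; pixel columns grow to the right and rows downward; lengths in m; the calibration is good to about 2 mm. A picture is of the moment at which its call begins: read the wrist's pose just before it. calibration takes no time and is no camera call.
- arm.hand_in(): hands the job in, once; it reports no verdict.
The state is a dict: "time_s": time; "joint_positions": joint angles; "joint_vel": joint speeds; "effort": joint torques, N m; "ee_pos": TCP position; "eef_rot": TCP orientation; "ft_force": force on the tool from outside, world axes, zero at the start; "moment": the same for the moment, N m; "gripper_width": finger opening in m.
Only numpy, scipy, OpenCV 4.12 (cv2) and the standard library are available. Lean on these libraries where they do the work, as an engineer would, in place of code of your own. Each camera call takes 0.05 s, during which the arm holds its last target. There are 200 camera calls.

## Task

Take the teal parts tote off its safety hook: with the tote's own bar press the hook's yellow sprung keeper back until the bar is clear of the hook's lip, then lift it and bring it off over the nose. Stand it gently and upright in the middle of the blue-grey soldering mat and let go. Do not spill it by tipping it far over, and leave the red tote hanging on its own hook.

Things in the scene. Friction and masses are not known exactly. Their poses are not given: they have to be found in the camera images.
- teal_bar (a point): Centre of the level carrying bar of the loose teal tote (0.25 kg). Bar: 10 mm square, 130 mm long along its y axis; z up. Hoop uprights at y = +-62 mm. Tote: open tray 75 (x) by 130 (y) by 45 mm high, rim 85 mm and underside 130 mm below this point. The hook fills the bar's middle: pinch the bar about 38 mm to either side along y, fingers closing along x.
- teal_tote: The same teal tote as a whole: origin at the centre of its underside, 130 mm below the bar's centre, same axes; hangs 20 mm above the bench.
- teal_hook (a point): Where the hanging bar's centre lies in the fixed steel hook, 150 mm above the bench. Arm: along x, 18 mm wide, through the hoop, top 5 and underside 19 mm below this point; post from x = +71 mm. Nose at x = -17 to -7 mm, 17 mm above this point; its lip covers the bar to x = +5 mm. A freed bar must pass above the nose, then go off towards -x, where the hook opens, facing the robot.
- keeper_teal (a joint): Yellow sprung keeper of that hook: block 18 mm wide, 12 mm high, sliding along the hook's +x; 0 closed (2 mm behind the bar), 0.028 m fully back; 1.4 N to start, 3.4 N at the end. The bar can rise only when moved 10 mm or more (at most 30 mm) towards +x against it. Behind it, from x = +49 mm, its grey housing, 20 mm wide, top 13 mm above the hook point.
- red_bar (a point): Centre of the carrying bar of the red tote, same shape as the teal one, hanging on another hook of the same kind. Leave it alone.
- mat: Blue-grey soldering mat fixed on the bench, 150 (x) by 200 (y) by 4 mm thick; origin at the centre of its underside. The two hook stands and the mat change places from start to start.
Not all that is in view belongs to the job. What is shaped like the part that bears teal_hook but pink is not meant.

How it is judged:
By the outcome, as a careful person would: the job done as asked, in the order asked, and still so for the second after the job is handed in, with the robot touching nothing.
It also fails if it takes over 48 s, if anything falls off the work surface, if the arm or the gripper's body presses on something with over 40 N, if the wrist force passes 120 N, or if a joint passes its speed limit or range.

## Working session

There is one attempt and no reset: what is moved stays moved. The work goes in short steps, Python scripts to look and compute and a shell command to move; the robot and the scene stay as the last step left them, time stands still between calls to the robot, and variables do not carry over. Pictures are saved under pics/ and viewed, about 8 in all and at most 12, crops included, and the job is handed in when it is done.

```bash
ls; mkdir -p pics; cat > h.py <<'E'
import numpy as np, cv2
from station import sensors, get_image, calibration, arm
from scipy.spatial.transform import Rotation as R
def snap(name):
    s=sensors.get_state(); im,d=get_image(name); c=calibration(name)
    K=np.array([[c['fx'],0,c['cx']],[0,c['fy'],c['cy']],[0,0,1]]);D=np.array(c['distortion'],float)
    if name=='wrist':
        T=np.eye(4);T[:3,:3]=R.from_euler('xyz',s['eef_rot'],degrees=True).as_matrix();T[:3,3]=s['ee_pos']
        M=T@np.array(c['T_tool_cam'])
    else: M=np.linalg.inv(np.array(c['extrinsics']))
    v,u=np.mgrid[0:480,0:640]
    p=cv2.undistortPoints(np.stack([u.ravel(),v.ravel()],1).astype(np.float64)[:,None],K,D)[:,0]
    z=d.ravel(); P=np.c_[p*z[:,None],z]@M[:3,:3].T+M[:3,3]
    P=P.reshape(480,640,3); P[d<=0]=np.nan
    return im,d,P
def save(im,fn): cv2.imwrite('pics/'+fn,im[:,:,::-1])
E
python3 - <<'E'
from h import *
print(sensors.get_state())
for n in('scene','top'):
    im,d,P=snap(n); save(im,n+'1.png'); np.savez(n+'1.npz',im=im,P=P)
E
```

```text
pics
{'time_s': 0.0, 'joint_positions': array([-67.82085047,  40.51398252,  -1.58330952,  85.08553151,
         1.2600193 ,  54.48360032,  -4.32613911]), 'joint_vel': array([-0.04582433, -0.01196234,  0.0829726 , -0.07001523,  0.09871255,
        0.04844686,  0.01763881]), 'effort': array([ 2.03520071e-04, -8.83215952e+01,  1.23496190e+00, -2.36157364e+01,
        1.70533854e-02,  6.57502591e-03, -2.47451408e-05]), 'ee_pos': array([0.2389477 , 0.52268862, 0.23082209]), 'eef_rot': array([-1.79934199e+02,  1.19503836e-03,  1.55431796e+02]), 'ft_force': array([-1.1446958 ,  0.02910408, -0.14572752]), 'moment': array([ 0.00851684, -0.00302784,  0.02416591]), 'gripper_width': 0.08544234034081778}
```

View pics/scene1.png

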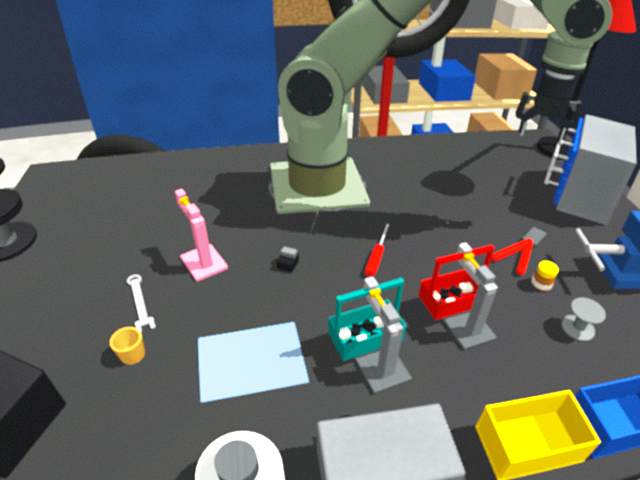

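View pics/top1.png

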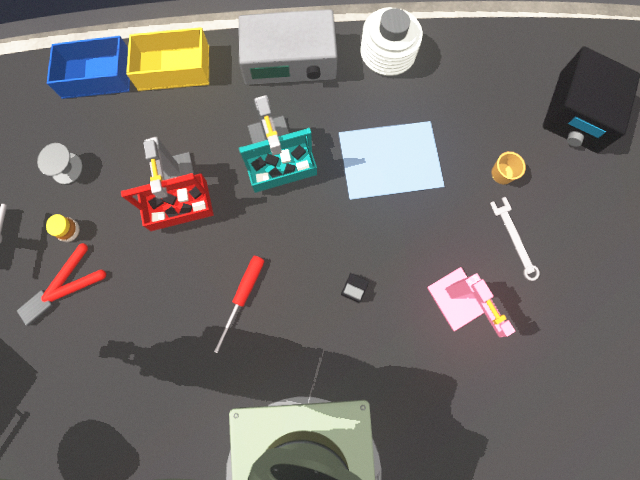

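The scene view shows the teal tote at about (365,320) and the red at (455,285). In the top view, teal is at (278,150), red at (170,195), the mat at (391,160) and the pink decoy at (480,300). Next I'll fit the poses.

```bash
cat > fit.py <<'E'
from h import *
def teal(im,P):
    h=cv2.cvtColor(im,cv2.COLOR_RGB2HSV); return (h[...,0]>82)&(h[...,0]<95)&(h[...,1]>140)&(h[...,2]>50)
def red(im,P):
    h=cv2.cvtColor(im,cv2.COLOR_RGB2HSV); return ((h[...,0]<5)|(h[...,0]>175))&(h[...,1]>170)&(h[...,2]>60)
def yel(im,P):
    h=cv2.cvtColor(im,cv2.COLOR_RGB2HSV); return (h[...,0]>20)&(h[...,0]<32)&(h[...,1]>150)&(h[...,2]>90)
def bar(Q,lo=.146,hi=.165):
    Q=Q[(Q[:,2]>lo)&(Q[:,2]<hi)]
    (c,sz,a)=cv2.minAreaRect(Q[:,:2].astype(np.float32))
    w=np.linalg.svd(Q[:,:2]-Q[:,:2].mean(0),full_matrices=False)[2][0]
    if w[1]<0:w=-w
    t=(Q[:,:2]-Q[:,:2].mean(0))@w; e=[t.min(),t.max()]
    return len(Q),'rect',np.round(c,4),np.round(sz,4),'mid',np.round(Q[:,:2].mean(0)+w*sum(e)/2,4),'len',round(e[1]-e[0],4),'xaxis yaw',round(np.degrees(np.arctan2(-w[0],w[1])),2),'ztop',np.round(np.percentile(Q[:,2],[50,95]),4)
E
python3 - <<'E'
from fit import *
for n in('scene','top'):
    f=np.load(n+'1.npz');im,P=f['im'],f['P']; ok=np.isfinite(P).all(2)
    near=ok&(P[...,0]>.3)&(P[...,0]<.8)
    for nm,m in(('teal',teal(im,P)),('red',red(im,P))):
        Q=P[m&near]; Q=Q[(Q[:,1]>-.1)&(Q[:,1]<.45)]
        print(n,nm,bar(Q))
    Q=P[yel(im,P)&near&(P[...,2]>.14)&(P[...,2]<.19)]
    for c in (Q[(Q[:,1]<.2)],Q[Q[:,1]>.2]): print('yel',len(c),c.mean(0).round(4) if len(c) else '',c.min(0).round(3) if len(c) else '',c.max(0).round(3) if len(c) else '')
    h=cv2.cvtColor(im,cv2.COLOR_RGB2HSV)
    m=near&(h[...,2]>150)&(h[...,1]>30)&(h[...,0]>95)&(h[...,0]<115)&(P[...,2]>-.003)&(P[...,2]<.012)
    Q=P[m]; r=cv2.minAreaRect(Q[:,:2].astype(np.float32)); print('mat',r,Q[:,2].mean(),cv2.boxPoints(r).round(3).tolist())
E
```

```text
scene teal (404, 'rect', array([0.5998, 0.0102]), array([0.0136, 0.1314]), 'mid', array([0.6019, 0.0107]), 'len', np.float64(0.1314), 'xaxis yaw', np.float64(12.81), 'ztop', array([0.1547, 0.1566]))
scene red (309, 'rect', array([0.5287, 0.2193]), array([0.0215, 0.1317]), 'mid', array([0.5341, 0.2203]), 'len', np.float64(0.1316), 'xaxis yaw', np.float64(10.34), 'ztop', array([0.1547, 0.1569]))
yel 119 [0.6178 0.0171 0.1566] [0.6   0.007 0.146] [0.641 0.027 0.161]
yel 90 [0.5507 0.2227 0.157 ] [0.531 0.213 0.148] [0.575 0.236 0.161]
mat ((0.644654393196106, 0.10882830619812012), (0.8848785758018494, 0.19029700756072998), 83.25122833251953) 0.004652385735185279 [[0.49799999594688416, -0.3190000057220459], [0.6869999766349792, -0.34200000762939453], [0.7910000085830688, 0.5370000004768372], [0.6019999980926514, 0.5590000152587891]]
top teal (414, 'rect', array([0.6003, 0.0077]), array([0.0113, 0.1293]), 'mid', array([0.5995, 0.0075]), 'len', np.float64(0.1293), 'xaxis yaw', np.float64(13.07), 'ztop', array([0.1548, 0.1574]))
top red (401, 'rect', array([0.5323, 0.2179]), array([0.0109, 0.1294]), 'mid', array([0.5315, 0.2178]), 'len', np.float64(0.1295), 'xaxis yaw', np.float64(10.55), 'ztop', array([0.1547, 0.1571]))
yel 81 [0.6258 0.0168 0.1569] [0.607 0.005 0.145] [0.648 0.025 0.161]
yel 89 [0.5574 0.2218 0.1568] [0.541 0.211 0.152] [0.581 0.229 0.162]
mat ((0.610519528388977, -0.2217971384525299), (0.15286560356616974, 0.20220963656902313), 4.51143741607666) 0.004425922331034765 [[0.5260000228881836, -0.12700000405311584], [0.5419999957084656, -0.32899999618530273], [0.6949999928474426, -0.31700000166893005], [0.6790000200271606, -0.11500000208616257]]
```

The two cameras agree on teal: bar at (0.600, 0.0085), yaw 13°, top 0.155 as expected. The mat is at (0.610, -0.222), yaw 4.5°. I'll pinch on the -y side at (0.609, -0.029) with tool yaw 103°, and start by moving above that point.

```bash
python3 -m inch '[[[0.02,-0.03,0.01,0,0,-3,1],[0.04,-0.06,0.02,0,0,-6,1],[0.06,-0.09,0.03,0,0,-9,1],[0.08,-0.12,0.03,0,0,-12,1],[0.10,-0.15,0.03,0,0,-15,1],[0.12,-0.18,0.03,0,0,-18,1],[0.14,-0.21,0.03,0,0,-21,1],[0.16,-0.24,0.03,0,0,-24,1],[0.18,-0.27,0.03,0,0,-27,1],[0.20,-0.30,0.03,0,0,-30,1]]]'
```

```text
time_s: 0.93
ee_pos: [0.4396, 0.2211, 0.2609]
eef_rot: [-179.9, -0.0, 125.3]
ft_force: [0.7, 1.4, 0.2]
gripper_width: 0.0854
```

```bash
python3 -m inch '[[[0.02,-0.03,0,0,0,-3,1],[0.04,-0.06,0,0,0,-6,1],[0.06,-0.09,0,0,0,-9,1],[0.08,-0.12,0,0,0,-12,1],[0.10,-0.15,0,0,0,-15,1],[0.12,-0.18,0,0,0,-18,1],[0.14,-0.21,0,0,0,-20,1],[0.16,-0.24,0,0,0,-22.3,1],[0.169,-0.25,0,0,0,-22.3,1],[0.169,-0.25,0,0,0,-22.3,1]]]'; python3 - <<'E'
from fit import *
im,d,P=snap('wrist'); save(im,'w1.png'); np.savez('w1.npz',im=im,P=P)
s=sensors.get_state(); print(s['ee_pos'],s['eef_rot'])
Q=P[teal(im,P)&np.isfinite(P).all(2)]; print(bar(Q)); print(bar(Q,.150,.162))
E
```

```text
time_s: 1.77
ee_pos: [0.6094, -0.0324, 0.2599]
eef_rot: [-179.9, 0.1, 102.8]
ft_force: [-0.9, -0.2, -0.7]
gripper_width: 0.0853
[ 0.60872593 -0.03016517  0.26005116] [-1.79871581e+02  2.48025150e-03  1.02883241e+02]
(2705, 'rect', array([0.5985, 0.0087]), array([0.0094, 0.1293]), 'mid', array([0.5987, 0.0087]), 'len', np.float64(0.1293), 'xaxis yaw', np.float64(12.99), 'ztop', array([0.1547, 0.1558]))
(2705, 'rect', array([0.5985, 0.0087]), array([0.0094, 0.1293]), 'mid', array([0.5987, 0.0087]), 'len', np.float64(0.1293), 'xaxis yaw', np.float64(12.99), 'ztop', array([0.1547, 0.1558]))
```

View pics/w1.png

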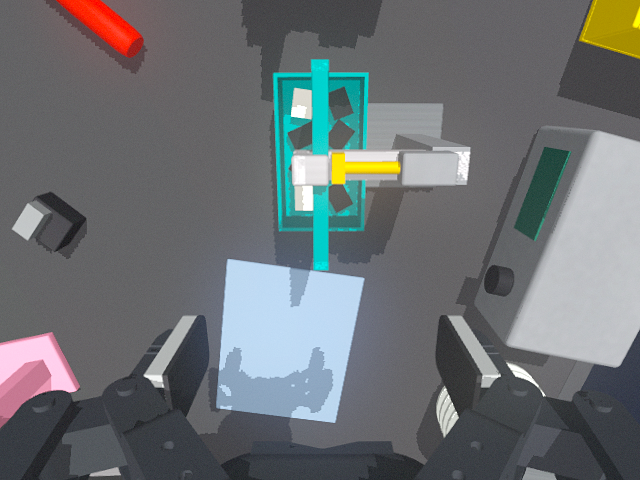

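The wrist view shows the teal bar as the vertical strip at x≈320, rows 60–270. The hook nose is at (310,167) and the yellow keeper at (340,167), with the way down clear. The bar centre refines to (0.5988, 0.0087), so I descend.

```bash
python3 -m inch '[[[0,0.001,-0.02,0,0,0,1],[-0.001,0.002,-0.04,0,0,0,1],[-0.001,0.002,-0.06,0,0,0,1],[-0.001,0.002,-0.08,0,0,0,1],[-0.001,0.002,-0.095,0,0,0,1],[-0.001,0.002,-0.11,0,0,0,1],[-0.001,0.002,-0.12,0,0,0,1],[-0.001,0.002,-0.129,0,0,0,1],[-0.001,0.002,-0.129,0,0,0,0.5],[-0.001,0.002,-0.129,0,0,0,0.3]]]'; python3 -c "
from h import *
s=sensors.get_state();print(s['ee_pos'],s['eef_rot'],s['gripper_width'])"
```

```text
time_s: 2.65
ee_pos: [0.6077, -0.0279, 0.1313]
eef_rot: [-179.9, -0.0, 102.9]
ft_force: [-0.2, 0.3, 0.8]
gripper_width: 0.0638
[ 0.60771484 -0.0278883   0.13129903] [-1.79873496e+02 -3.29251203e-03  1.02899848e+02] 0.06378621002024114
```

```bash
python3 -m inch '[[[0,0,0,0,0,0,0],[0,0,0,0,0,0,-0.2],[0,0,0,0,0,0,-0.4],[0,0,0,0,0,0,-0.6],[0,0,0,0,0,0,-0.7],[0,0,0,0,0,0,-0.8],[0,0,0,0,0,0,-1],[0,0,0,0,0,0,-1],[0,0,0,0,0,0,-1],[0,0,0,0,0,0,-1]]]'; python3 - <<'E'
from fit import *
im,d,P=snap('wrist'); save(im,'w2.png')
s=sensors.get_state(); print(s['ee_pos'],s['eef_rot'],s['ft_force'],s['gripper_width'])
E
```

```text
time_s: 3.48
ee_pos: [0.6077, -0.0279, 0.1314]
eef_rot: [-179.9, -0.0, 102.9]
ft_force: [-0.1, -0.5, 3.3]
gripper_width: 0.0088
[ 0.60774612 -0.02792911  0.13135929] [-1.79879209e+02  2.34935956e-03  1.02898507e+02] [-1.00296939  0.04432848  3.5439481 ] 0.0085960253309813
```

View pics/w2.png

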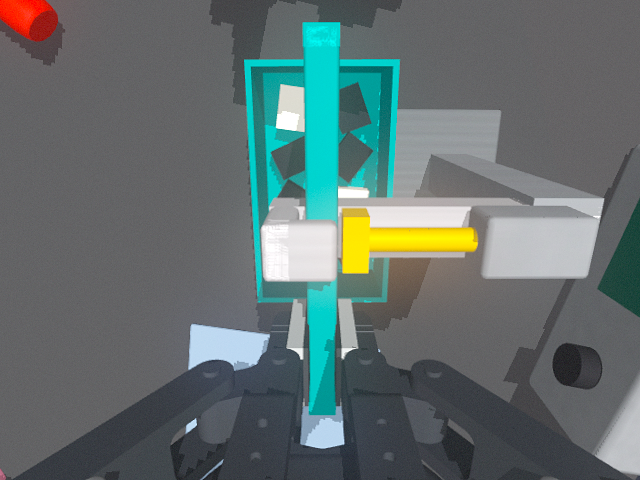

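The pads hold the bar at (323,350), width 8.6 mm, and the keeper at (355,240) is clear of the fingers. Now I press along the hook's +x by 17 mm.

```bash
python3 -m inch '[[[0.002,0.0005,0,0,0,0,-1],[0.004,0.001,0,0,0,0,-1],[0.006,0.0014,0,0,0,0,-1],[0.008,0.0018,0,0,0,0,-1],[0.010,0.0023,0,0,0,0,-1],[0.012,0.0028,0,0,0,0,-1],[0.014,0.0032,0,0,0,0,-1],[0.0155,0.0036,0,0,0,0,-1],[0.017,0.0039,0,0,0,0,-1],[0.017,0.0039,0,0,0,0,-1]]]'; python3 - <<'E'
from fit import *
im,d,P=snap('wrist'); save(im,'w3.png')
s=sensors.get_state(); print(s['ee_pos'],s['eef_rot'],s['ft_force'],s['gripper_width'])
Q=P[teal(im,P)&np.isfinite(P).all(2)]; print(bar(Q,.15,.162))
E
```

```text
time_s: 4.37
ee_pos: [0.6246, -0.0241, 0.1312]
eef_rot: [-179.8, -0.0, 102.9]
ft_force: [-3.6, -0.8, 4.8]
gripper_width: 0.0089
[ 0.62462636 -0.02409994  0.13123242] [-1.79830261e+02 -7.29578634e-04  1.02900964e+02] [-4.8998671  -1.22179153  4.68854466] 0.008814583936848648
(12113, 'rect', array([0.616 , 0.0122]), array([0.0101, 0.1313]), 'mid', array([0.6159, 0.0121]), 'len', np.float64(0.1313), 'xaxis yaw', np.float64(13.34), 'ztop', array([0.1548, 0.156 ]))
```

View pics/w3.png

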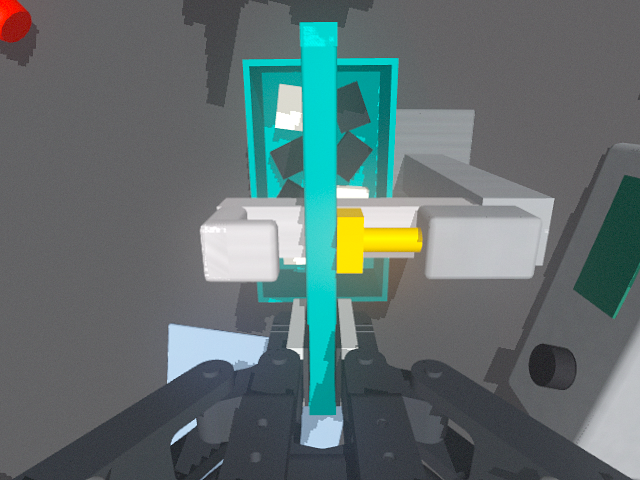

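The bar now sits against the retracted keeper at (350,240), and the lip edge at (278,240) is about 8 mm clear of it. I lift 50 mm straight up.

```bash
python3 -m inch '[[[0,0,0.004,0,0,0,-1],[0,0,0.009,0,0,0,-1],[0,0,0.014,0,0,0,-1],[0,0,0.020,0,0,0,-1],[0,0,0.026,0,0,0,-1],[0,0,0.032,0,0,0,-1],[0,0,0.038,0,0,0,-1],[0,0,0.044,0,0,0,-1],[0,0,0.048,0,0,0,-1],[0,0,0.048,0,0,0,-1]]]'; python3 - <<'E'
from fit import *
im,d,P=snap('wrist'); save(im,'w4.png')
s=sensors.get_state(); print(s['ee_pos'],s['eef_rot'],s['ft_force'],s['gripper_width'])
Q=P[teal(im,P)&np.isfinite(P).all(2)]; print(bar(Q,.185,.23))
E
```

```text
time_s: 5.25
ee_pos: [0.625, -0.0241, 0.1802]
eef_rot: [-179.9, 0.0, 102.9]
ft_force: [0.2, 0.1, -2.1]
gripper_width: 0.0086
[ 0.62476707 -0.02408221  0.1795949 ] [-1.79862466e+02  6.18782660e-03  1.02904282e+02] [ 0.2408964  -0.7116768  -3.16599204] 0.008860567874132363
(12150, 'rect', array([0.6164, 0.0125]), array([0.0101, 0.1309]), 'mid', array([0.6165, 0.0125]), 'len', np.float64(0.1309), 'xaxis yaw', np.float64(12.94), 'ztop', array([0.203, 0.204]))
```

View pics/w4.png

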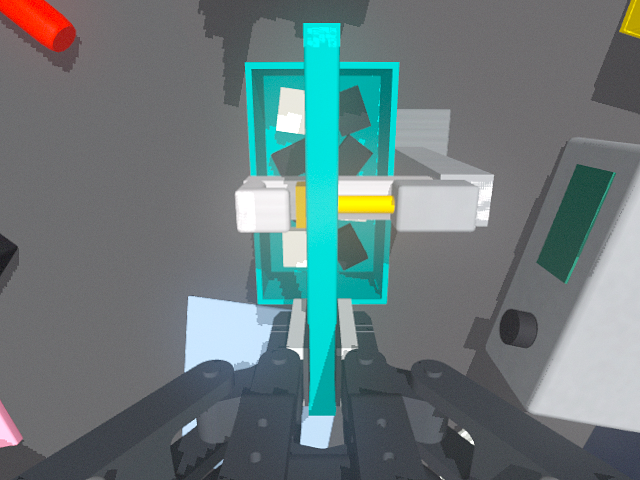

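The bar is free, its underside at 0.193 against the nose top at 0.167, and the keeper has sprung shut. I bring it off towards -x by 95 mm.

```bash
python3 -m inch '[[[-0.005,-0.001,0,0,0,0,-1],[-0.015,-0.0035,0,0,0,0,-1],[-0.025,-0.006,0,0,0,0,-1],[-0.035,-0.008,0,0,0,0,-1],[-0.046,-0.0105,0,0,0,0,-1],[-0.057,-0.013,0,0,0,0,-1],[-0.068,-0.0155,0,0,0,0,-1],[-0.079,-0.018,0,0,0,0,-1],[-0.088,-0.0203,0,0,0,0,-1],[-0.093,-0.0215,0,0,0,0,-1]]]'; python3 - <<'E'
from fit import *
im,d,P=snap('wrist')
s=sensors.get_state(); print(s['ee_pos'],s['eef_rot'],s['ft_force'],s['gripper_width'])
Q=P[teal(im,P)&np.isfinite(P).all(2)]; print(bar(Q,.185,.23))
E
```

```text
time_s: 6.13
ee_pos: [0.5305, -0.0459, 0.1795]
eef_rot: [-179.8, -0.0, 102.9]
ft_force: [-0.6, -0.8, -1.7]
gripper_width: 0.0085
[ 0.53030426 -0.04604465  0.17964781] [-1.79816450e+02  7.51928637e-04  1.02871733e+02] [ 0.26380928 -0.05222584 -2.20169139] 0.008539368638848157
(12217, 'rect', array([ 0.522 , -0.0095]), array([0.0101, 0.1311]), 'mid', array([ 0.5221, -0.0094]), 'len', np.float64(0.1311), 'xaxis yaw', np.float64(12.92), 'ztop', array([0.2023, 0.2034]))
```

```bash
python3 -m inch '[[[0,-0.010,0,0,0,0,-1],[0,-0.03,0,0,0,0,-1],[0,-0.055,0,0,0,-1,-1],[0.005,-0.08,0,0,0,-2,-1],[0.015,-0.105,0,0,0,-4,-1],[0.03,-0.13,0,0,0,-5,-1],[0.045,-0.155,0,0,0,-6,-1],[0.06,-0.18,0,0,0,-7,-1],[0.075,-0.20,0,0,0,-8,-1],[0.083,-0.213,0,0,0,-8.4,-1]]]'; python3 - <<'E'
from fit import *
im,d,P=snap('top'); save(im,'t5.png')
s=sensors.get_state(); print(s['ee_pos'],s['eef_rot'],s['ft_force'],s['gripper_width'])
im,d,P=snap('wrist');save(im,'w5.png')
Q=P[teal(im,P)&np.isfinite(P).all(2)]; print(bar(Q,.185,.23))
E
```

```text
time_s: 7.02
ee_pos: [0.6139, -0.2622, 0.1791]
eef_rot: [-179.8, 0.1, 94.3]
ft_force: [-0.9, 0.2, -1.8]
gripper_width: 0.0084
[ 0.61404653 -0.26405542  0.17872781] [-1.79787412e+02  1.26156017e-01  9.42530486e+01] [ 2.29469279 -4.94778785 -2.91135134] 0.008713353224772402
(12136, 'rect', array([ 0.6112, -0.2265]), array([0.0101, 0.1305]), 'mid', array([ 0.6112, -0.2265]), 'len', np.float64(0.1305), 'xaxis yaw', np.float64(4.27), 'ztop', array([0.201 , 0.2023]))
```

View pics/w5.png

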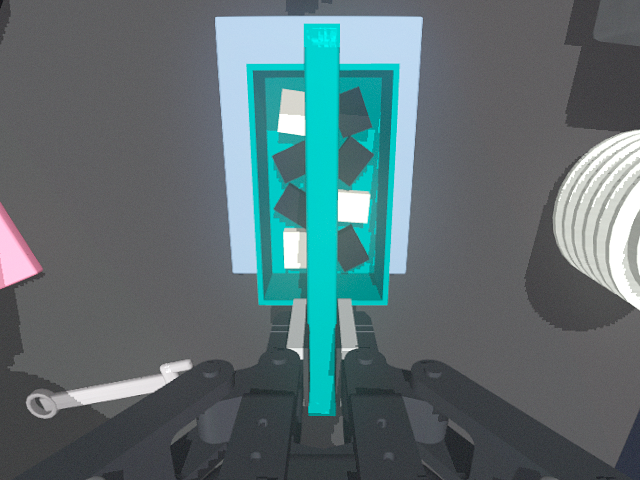

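The tote hangs level above the mat, whose corners show at (216,17), (421,17), (406,272) and (233,272). I lower part-way, let it settle and re-measure.

```bash
python3 -m inch '[[[0,0.002,-0.005,0,0,0,-1],[0,0.004,-0.012,0,0,0,-1],[0,0.004,-0.02,0,0,0,-1],[0,0.004,-0.028,0,0,0,-1],[0,0.004,-0.036,0,0,0,-1],[0,0.004,-0.043,0,0,0,-1],[0,0.004,-0.048,0,0,0,-1],[0,0.004,-0.05,0,0,0,-1],[0,0.004,-0.05,0,0,0,-1],[0,0.004,-0.05,0,0,0,-1]]]'; python3 - <<'E'
from fit import *
im,d,P=snap('wrist')
s=sensors.get_state(); print(s['ee_pos'],s['eef_rot'],s['ft_force'],s['gripper_width'])
ok=np.isfinite(P).all(2)
Q=P[teal(im,P)&ok]; print(bar(Q,.135,.17))
r=Q[(Q[:,2]>.052)&(Q[:,2]<.085)]; 
A=np.c_[r[:,:2],np.ones(len(r))]; 
h=cv2.cvtColor(im,cv2.COLOR_RGB2HSV)
m=ok&(h[...,2]>120)&(h[...,1]>30)&(h[...,0]>97)&(h[...,0]<115)&(abs(P[...,2]-.004)<.006)
Q=P[m];r=cv2.minAreaRect(Q[:,:2].astype(np.float32));print('mat',r,np.median(Q[:,2]))
E
```

```text
time_s: 7.95
ee_pos: [0.6134, -0.2583, 0.1288]
eef_rot: [-179.8, 0.1, 94.3]
ft_force: [-0.6, -0.2, -2.4]
gripper_width: 0.0086
[ 0.61345887 -0.25836057  0.12894268] [-1.79797666e+02  8.75120891e-02  9.43170350e+01] [ 0.04451649 -0.27061999 -2.10912082] 0.008936832330150017
(12209, 'rect', array([ 0.6105, -0.2209]), array([0.0101, 0.1309]), 'mid', array([ 0.6106, -0.2209]), 'len', np.float64(0.1309), 'xaxis yaw', np.float64(4.37), 'ztop', array([0.1515, 0.1525]))
mat ((0.6102689504623413, -0.22003638744354248), (0.1768234670162201, 0.20904122292995453), 4.1532464027404785) 0.0035900577599896344
```

```bash
python3 -m inch '[[[0,0,-0.002,0,0,0,-1],[0,0,-0.004,0,0,0,-1],[0,0,-0.006,0,0,0,-1],[0,0,-0.008,0,0,0,-1],[0,0,-0.0095,0,0,0,-1],[0,0,-0.0105,0,0,0,-1],[0,0,-0.0112,0,0,0,-1],[0,0,-0.0118,0,0,0,-1],[0,0,-0.0122,0,0,0,-1],[0,0,-0.0122,0,0,0,-1]]]'; python3 - <<'E'
from fit import *
im,d,P=snap('wrist')
s=sensors.get_state(); print(s['ee_pos'],s['ft_force'],s['moment'],s['gripper_width'])
Q=P[teal(im,P)&np.isfinite(P).all(2)]; print(bar(Q,.13,.17))
Q=Q[Q[:,2]>.13]; print(np.polyfit(Q[:,1],Q[:,2],1))
E
```

```text
time_s: 8.83
ee_pos: [0.6135, -0.2584, 0.1167]
eef_rot: [-179.8, 0.1, 94.3]
ft_force: [0.1, 0.3, -2.6]
gripper_width: 0.0086
[ 0.61347571 -0.25836436  0.11676759] [ 0.22278735  0.50167125 -1.64018393] [-0.06227845 -0.00924207  0.00201395] 0.008415941293860061
(12205, 'rect', array([ 0.6105, -0.2208]), array([0.0101, 0.1307]), 'mid', array([ 0.6106, -0.2208]), 'len', np.float64(0.1307), 'xaxis yaw', np.float64(4.39), 'ztop', array([0.1394, 0.1405]))
[-0.00662353  0.13804985]
```

Not touching yet (weight still on the tool), so I go down a little further.

```bash
python3 -m inch '[[[0,0,-0.0003,0,0,0,-1],[0,0,-0.0006,0,0,0,-1],[0,0,-0.0009,0,0,0,-1],[0,0,-0.0012,0,0,0,-1],[0,0,-0.0014,0,0,0,-1],[0,0,-0.0016,0,0,0,-1],[0,0,-0.0018,0,0,0,-1],[0,0,-0.0018,0,0,0,-1],[0,0,-0.0018,0,0,0,-1],[0,0,-0.0018,0,0,0,-1]]]'; python3 -c "
from h import *
s=sensors.get_state();print(s['ee_pos'],s['ft_force'],s['moment'])"
```

```text
time_s: 9.72
ee_pos: [0.6136, -0.2588, 0.1157]
eef_rot: [-179.8, 0.1, 94.3]
ft_force: [-2.4, -0.9, 10.1]
gripper_width: 0.0088
[ 0.61356003 -0.25884363  0.11573859] [-2.38260957 -0.91647141 10.05330612] [-0.3936932   0.68340114  0.06278454]
```

Contact at about 10 N. I hold at the measured pose to ease that off, then open gradually.

```bash
python3 -m inch '[[[0,0,0.0003,0,0,0,-1],[0,0,0.0003,0,0,0,-1],[0,0,0.0003,0,0,0,-0.8],[0,0,0.0003,0,0,0,-0.7],[0,0,0.0003,0,0,0,-0.6],[0,0,0.0003,0,0,0,-0.5],[0,0,0.0003,0,0,0,-0.4],[0,0,0.0003,0,0,0,-0.3],[0,0,0.0003,0,0,0,-0.2],[0,0,0.0003,0,0,0,-0.1]]]'; python3 -c "
from h import *
s=sensors.get_state();print(s['ee_pos'],s['ft_force'],s['moment'])"
```

```text
time_s: 10.55
ee_pos: [0.6136, -0.2589, 0.116]
eef_rot: [-179.8, 0.1, 94.3]
ft_force: [0.0, -0.7, 0.1]
gripper_width: 0.0383
[ 0.61356785 -0.25886434  0.1160299 ] [ 0.04995036 -0.67964657  0.06188407] [-0.01331859  0.04612353  0.00295762]
```

```bash
python3 -m inch '[[[0,0,0,0,0,0,0.1],[0,0,0.003,0,0,0,0.2],[0,0,0.01,0,0,0,0.3],[0,0,0.02,0,0,0,0.3],[0,0,0.035,0,0,0,0.3],[0,0,0.055,0,0,0,0.3],[0,0,0.08,0,0,0,0.3],[0,0,0.11,0,0,0,0.3],[0,0,0.13,0,0,0,0.3],[0,0,0.14,0,0,0,0.3]]]'; python3 -m inch '[[[0,-0.01,0.01,0,0,0,0.3],[0,-0.03,0.02,0,0,0,0.3],[0,-0.05,0.03,0,0,0,0.3],[0,-0.07,0.03,0,0,0,0.3],[0,-0.09,0.03,0,0,0,0.3],[0,-0.11,0.03,0,0,0,0.3],[0,-0.12,0.03,0,0,0,0.3],[0,-0.12,0.03,0,0,0,0.3],[0,-0.12,0.03,0,0,0,0.3],[0,-0.12,0.03,0,0,0,0.3]]]'; python3 - <<'E'
from fit import *
for n in('scene','top'):
    im,d,P=snap(n); save(im,n+'9.png'); ok=np.isfinite(P).all(2)&(P[...,0]>.3)&(P[...,0]<.8)
    Q=P[teal(im,P)&ok]; print(n,'teal',bar(Q,.13,.16))
    Q=P[red(im,P)&ok]; Q=Q[Q[:,1]>.1]; print('red',bar(Q))
E
```

```text
time_s: 11.38
ee_pos: [0.6141, -0.2592, 0.2602]
eef_rot: [179.9, 0.3, 94.3]
ft_force: [0.5, -0.0, 0.8]
gripper_width: 0.0555
time_s: 12.22
ee_pos: [0.6144, -0.3783, 0.2909]
eef_rot: [179.9, 0.3, 94.3]
ft_force: [0.6, 0.3, 0.1]
gripper_width: 0.0556
scene teal (582, 'rect', array([ 0.6114, -0.2198]), array([0.0127, 0.1298]), 'mid', array([ 0.6131, -0.2196]), 'len', np.float64(0.1298), 'xaxis yaw', np.float64(4.8), 'ztop', array([0.1391, 0.1415]))
red (310, 'rect', array([0.5293, 0.2196]), array([0.0185, 0.1321]), 'mid', array([0.534 , 0.2204]), 'len', np.float64(0.1321), 'xaxis yaw', np.float64(10.34), 'ztop', array([0.1546, 0.1569]))
top teal (387, 'rect', array([ 0.6107, -0.2148]), array([0.0112, 0.1135]), 'mid', array([ 0.6103, -0.2148]), 'len', np.float64(0.1135), 'xaxis yaw', np.float64(4.36), 'ztop', array([0.1388, 0.1411]))
red (409, 'rect', array([0.5323, 0.2181]), array([0.0126, 0.1297]), 'mid', array([0.5315, 0.218 ]), 'len', np.float64(0.1297), 'xaxis yaw', np.float64(10.81), 'ztop', array([0.1546, 0.1573]))
```

View pics/scene9.png

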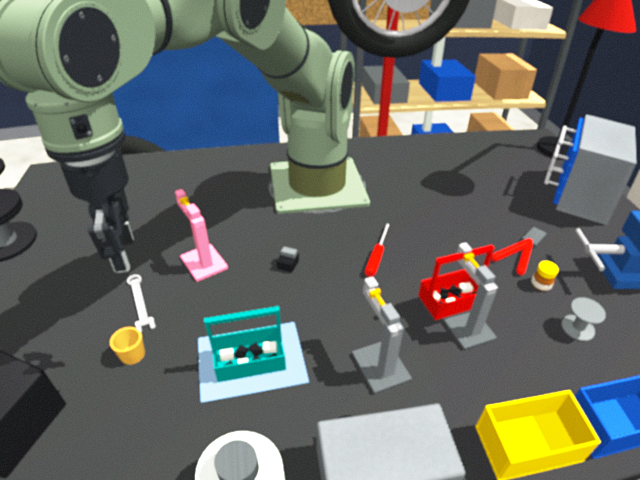

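The scene view shows the teal tote upright and full in the middle of the mat, at (248,345). The red tote is still on its hook at (450,285), and the arm is clear.

```bash
python3 -c "
from station import arm; print(arm.hand_in())"
```

```text
the job is handed in; nothing more can be done
None
```

The teal tote is off its hook and standing upright, parts still in it, in the middle of the soldering mat. I handed the job in at about 12 s; no verdict comes back.

**What I did:** I pinched the bar 38 mm to the -y side and pressed the keeper back about 17 mm with the bar. Then I lifted it 48 mm, brought it off over the nose towards -x, set it down on the mat and let go.

**Last checks:**
- **Position:** the scene camera puts the bar centre at (0.611, -0.220) and the top camera puts the mat centre at (0.610, -0.222), so it is centred to about 2 mm. The bar is at the right height for standing on the mat.
- **Red tote:** its measured position is unchanged, within about 2 mm.
- **Contact force:** the last reading as the tote touched the mat was about 10 N, eased to about 0 N after release.
- **Disagreement:** the last top-camera view measured the bar as only 113 mm long, with its middle 6 mm off. I put this down to the arm hiding one end, since the scene and wrist cameras both gave about 130 mm.

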